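# Put a thread spool away and work the sticky lid of the thread case shut

### The job

Stand the loose spool of thread from the bench upright in the empty compartment of the thread case, then slide the case's clear lid fully shut and lean it firmly on the rubber seal of the far rail for a second, and let go. The lid is wide and its tracks are sticky, so push it along by its two knobs in turn with closed fingers (do not pinch them), a little at each end; when it binds, ease off and bring up the other end, and never force it. Leave the other spools and things where they stand.

Things in the scene. Friction and masses are not known exactly. Their poses are not given: they have to be found in the camera images.
- case: low wooden thread case fixed on the bench, 260 (x) x 420 (y) x 80 mm high; origin under its centre, x away from the robot, y left. A fixed deck covers its near half up to x = -15 mm; the far half is open: four compartments side by side in y. The lid slides from under the deck towards +x to the far rail (inner face x = 115 mm), its ends in tracks under lips (y = +-186 to 210 mm)
- lid: clear flat lid, 140 (x) x 390 (y) x 6 mm, 0.45 to 0.8 kg, part open, underside 66 mm above the bench; origin under its centre, axes as the case's; shut, origin at x = 45 mm of the case. It has side play: pushed at one end it skews 1 to 2 degrees, then wedges fast; the other end frees it. A knob needs 2 to 10 N, rising steeply once wedged; over 25 N on the lid, pinching a knob too, breaks it
- knob_left (a point): the left (+y) knob of the lid, an upright black cylinder 16 mm in diameter and 22 mm high standing on the lid (72 to 94 mm above the bench); this point is on its axis at half height, 15 mm behind the lid's leading edge and 160 mm left of its middle. Shut, it is at x = 100 mm of the case. Behind it, towards the deck, 35 mm or more of flat lid are free for a finger
- knob_right (a point): the right (-y) knob, the same, 160 mm right of the lid's middle
- corner_left (a point): left end of the lid's leading edge (y = 190 mm of the lid), at half its thickness; shut, it is at x = 115 mm of the case
- corner_right (a point): right end of the lid's leading edge (y = -190 mm of the lid); shut, it is at x = 115 mm of the case
- bay (a point): spot on the floor of the empty compartment (second from the left) where the spool stands, 30 mm before the far rail, 46 mm left of the case's middle, 6 mm above the bench. Dividers (44 mm high) are 43 mm to either side in y. At the start 55 mm or more in x is open above it, between the rail and the lid's leading edge
- spool: the loose spool of grey thread standing on the bench beside the case, left or right: upright cylinder 34 mm in diameter, 55 mm tall, 60 g; origin at the centre of its underside
- stock0: spool of the same make standing in the leftmost compartment, leave it
- stock1: spool of the same make standing in the third compartment, leave it
- stock2: spool of the same make standing in the rightmost compartment, leave it
- cement: grey can of cement, 68 mm in diameter, 95 mm tall, standing beside the case on the other side from the spool; origin at the centre of its underside, leave it
- hammer: hammer, 260 mm long, lying beyond the case, leave it
- awl: awl with a wooden handle, 150 mm long, lying at the far left, leave it
- rail: the case's far rail, 15 mm thick, 79 mm high, 420 mm long, with a black rubber dust seal along its inner face (x = 115 mm of the case), which the lid's leading edge meets; origin as the case's. To bed the seal, the shut lid is leaned on it with 9 N or more for half a second: a steady push of about 18 N on a knob (the lid's drag takes up to 7 N of it)
There are look-alikes about, which are no part of the job. What is shaped like the spool but orange is not meant.

How it is judged:
By the outcome, as a careful person would: the job done as asked, in the order asked, and still so for the second after the job is handed in, with the robot touching nothing.
It also fails if it takes over 72 s, if anything falls off the work surface, if the arm or the gripper's body presses on something with over 40 N, if the wrist force passes 120 N, or if a joint passes its speed limit or range.

### The arm

A 6-joint arm with a two-finger parallel gripper is mounted at the origin on the work surface. World frame = base frame: x ahead of the robot, y to its left, z up, the work surface at z = 0. Lengths are in m, angles in rad, forces in N, time in s.
With the tool pointing down it reaches from about 0.3 to 0.875 m from the base axis. Payload 6.4 kg.
Tool frame: the origin (TCP) lies at the very end of the fingers, on their centre line; the grasp point (between the pads) lies 19 mm behind it; z points along the fingers, y is the line along which they close (so a half turn about z gives the same grasp; the last joint's range is limited). The gripper opens to 85 mm and grips with 20 to 120 N. Pads are 22 mm wide; open, the fingers measure 114 mm over their backs; the gripper's body (76 mm by 85 mm) begins 54 mm behind the grasp point. The pads swing forward as they close: fully open they stand 13 mm farther back than shut.
Start: joints at [-1.349, 0.181, 1.607, -0, 1.354, -0.206], TCP at [0.239, -0.523, 0.231] pointing down, gripper open.
Joint ranges: [-2.99, 2.99], [-0.89, 2.07], [0.3, 2.58], [-1.14, 4.28], [0, 2.63], [-3.12, 3.12]. Speed limits (rad/s): [2.57, 2.57, 3.01, 3.14, 3.14, 3.14].

### API

Orientations are given as a unit quaternion [w, x, y, z].
In Python, from bench import telemetry, camera, ctrl, spotter gives the robot as it stands.
- The arm moves only by the tool send_rows, never from a script. Its argument "series" is a list of rows, each a list of 3 entries, a list of its own where there are three numbers: the turn, a rotation vector about the world's x, y, z in degrees, then the shift along the world's x, y, z in mm, then the closure, from -1 (fully open) to 1 (shut), so that 0 is half open. In form: [[[rx, ry, rz], [dx, dy, dz], gripper], ...]. A call has 1 to 10 rows; each row is the pose to reach, as a shift and turn from the pose commanded when the call began; what a row does not reach only later rows make up. A row lasts 1/8 s, in which the tool goes at most 62.5 mm and 10.7 degrees, less where a joint would pass 70% of its speed; a pose out of reach is approached as far as the arm can. A call with a gripper value outside its range is refused whole. The fingers move at their own pace and stop on an object; the grip force is fixed at half the most. Time passes only in rows, so rows that repeat a pose let the fingers close. It gives the time, the measured TCP pose, the force, the opening and the grip force at its end, in the units of the state.
- telemetry.get_obs(): the state, without advancing time (a new reading comes with each control period).
- camera(name): name is "scene" or "top" or "wrist"; returns a dict with "pixels" (400x640x3 uint8, red, green, blue), "camera_matrix" (3x3 intrinsics, pixels), "xyz" and "orientation" of the camera in the world. Camera axes: x right, y up, looking along -z (the intrinsics and any distortion apply to the point x, -y, -z); pixel columns grow to the right and rows downward; lengths in m; the calibration is good to about 2 mm. A picture is of the moment at which its call begins. There is no depth.
- ctrl.hand_in(): hands the job in; it is judged then, once.
Trained networks look in the newest picture that a camera, given by its name, has taken for a name from the list of things; names that differ only in an ending like _2 or _b are one class to them, and where a whole thing is asked for, a point or a joint stands for the part that bears it (a point fixed in the world has none). Each returns a list of dicts, best first, with "conf" (0 to 1); they miss things now and then, are a little off and sometimes report something else, mostly with a low value. They report only what shows in the picture. A call takes as long as a camera call. They do not tell look-alikes from the thing itself.
- spotter.boxes_of(thing, camera): "xyz" ([x, y, z] in m, in world coordinates, good to about 4 mm: the middle of the surface that is visible of it).
- spotter.landmark_of(thing, camera): "xyz" ([x, y, z] in m, in world coordinates, good to about 4 mm: a listed point, or the origin of a listed thing).
The state is a dict: "time_s": time; "q": joint angles; "dq": joint speeds; "joint_efforts": joint torques, N m; "eef_pos": TCP position; "eef_rot": TCP orientation; "wrist_force": force on the tool from outside, world axes, zero at the start; "torque": the same for the moment, N m; "opening": opening from 0.0 (shut) to 1.0 (fully open); "grasp_force": force on a finger pad.
Only numpy, scipy, OpenCV 4.12 (cv2) and the standard library are available. Lean on these libraries where they do the work, as an engineer would, in place of code of your own. Each camera call takes 0.05 s, during which the arm holds its last target. There are 200 camera calls.

## Working session

There is one attempt and no reset: what is moved stays moved. The work goes in short steps, Python scripts to look and compute and a tool call to move; the robot and the scene stay as the last step left them, time stands still between calls to the robot, and variables do not carry over. Pictures are saved under pics/ and viewed, at most 10 in all, crops included, and the job is handed in when it is done.

Besides the shell and the picture viewer there is one more tool, called as name(argument=value, ...), one argument or row to a line, values as JSON. send_rows: Moves the arm, as the interface text tells. Its arguments: {"type":"object","properties":{"series":{"type":"array","items":{"type":"array"}}},"required":["series"]}

```bash
ls; mkdir -p pics; cat > h.py <<'E'
from bench import telemetry, camera, ctrl, spotter
import numpy as np, cv2
np.set_printoptions(precision=4,suppress=True)
def snap(c,f=None):
    d=camera(c)
    if f: cv2.imwrite('pics/'+f,d['pixels'][:,:,::-1])
    return d
def lm(names,c,fn='landmark_of',n=3):
    for t in names:
        try: r=getattr(spotter,fn)(t,c)
        except Exception as e: r=[]; print(t,e)
        print(c,t,[(np.round(x['xyz'],4).tolist(),round(x['conf'],2)) for x in r[:n]])
E
python3 - <<'E'
from h import *
o=telemetry.get_obs(); print({k:np.round(v,3) for k,v in o.items()})
for c in ['top','scene']:
    d=snap(c,c+'0.png'); print(c,d['camera_matrix'],d['xyz'],d['orientation'],[k for k in d])
    lm(['case','lid','knob_left','knob_right','corner_left','corner_right','bay','spool','stock0','cement','rail'],c)
E
```

```text
pics
{'time_s': np.float64(0.0), 'q': array([-1.349,  0.182,  1.608, -0.   ,  1.354, -0.206]), 'dq': array([-0.001,  0.001, -0.001,  0.002, -0.   , -0.001]), 'joint_efforts': array([ -0.   , -44.487, -35.134,  -0.   ,   0.009,  -0.   ]), 'eef_pos': array([ 0.238, -0.523,  0.23 ]), 'eef_rot': array([-0.001,  0.977,  0.212, -0.   ]), 'wrist_force': array([0.849, 0.581, 0.656]), 'torque': array([ 0.029, -0.035, -0.04 ]), 'grasp_force': np.float64(0.0), 'opening': np.float64(0.992)}
top [[375.1794   0.     318.0565]
 [  0.     375.1794 205.2906]
 [  0.       0.       1.    ]] [0.4262 0.0303 0.9829] [ 0.7111  0.0672 -0.0585 -0.6974] ['pixels', 'camera_matrix', 'xyz', 'orientation']
top case [([0.5315, -0.0195, -0.0027], 0.8), ([0.6372, 0.4473, 0.0027], 0.46)]
top lid [([0.5125, -0.0253, 0.0654], 0.93), ([0.6057, -0.2016, 0.0703], 0.42)]
top knob_left [([0.5365, 0.144, 0.0799], 0.57)]
top knob_right []
top corner_left [([0.5491, 0.1763, 0.0661], 0.87), ([0.5341, -0.0191, -0.0013], 0.75)]
top corner_right [([0.6086, -0.2002, 0.0676], 0.93)]
top bay [([0.6125, 0.0378, 0.0067], 0.81), ([0.533
[... 600 characters left out ...]
ene lid [([0.5073, -0.0254, 0.063], 0.89)]
scene knob_left [([0.5441, 0.1442, 0.0839], 0.57), ([0.603, -0.2023, 0.0687], 0.57)]
scene knob_right [([0.5834, -0.1671, 0.0821], 0.68), ([0.6027, -0.2042, 0.0682], 0.28)]
scene corner_left [([0.5553, 0.1706, 0.0677], 0.87), ([0.5343, -0.018, -0.0009], 0.33), ([0.6162, -0.0611, 0.0066], 0.16)]
scene corner_right [([0.6018, -0.2031, 0.0668], 0.65)]
scene bay [([0.6063, 0.0388, 0.0054], 0.75)]
scene spool [([0.4403, -0.3435, -0.0014], 0.48)]
scene stock0 [([0.6304, -0.1472, 0.0057], 0.61), ([0.6186, -0.0609, 0.0057], 0.42), ([0.5977, 0.1324, 0.0039], 0.37)]
scene cement [([0.455, 0.3687, -0.0008], 0.94)]
scene rail [([0.5345, -0.0184, 0.0056], 0.58)]
```

View pics/top0.png

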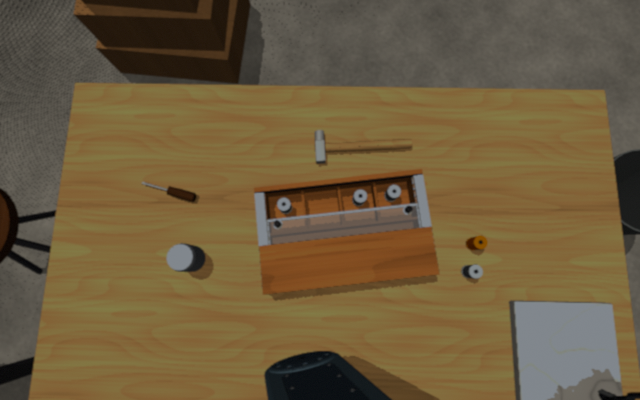

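View pics/scene0.png

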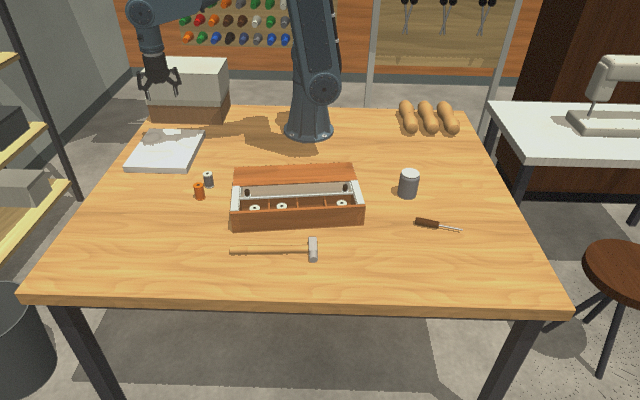

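The top view shows the grey spool at (475,272), the orange look-alike at (480,243), and the knobs at (277,224) and (408,210). The empty bay is second from the left. In the scene view the spool is at (208,180). All of this agrees with the networks, and the case yaw comes out at about 8°.

send_rows(
  series=[
    [[0,0,-10],[55,50,-20],-1],
    [[0,0,-16.5],[110,100,-40],-1],
    [[0,0,-16.5],[165,150,-60],-1],
    [[0,0,-16.5],[202,182,-90],-1],
    [[0,0,-16.5],[202,182,-90],-1],
    [[0,0,-16.5],[202,182,-90],-1],
    [[0,0,-16.5],[202,182,-90],-1],
  ],
)

```text
time_s: 2.08
eef_pos: [0.4405, -0.3418, 0.1418]
eef_rot: [0.0, 0.998, 0.07, 0.0]
wrist_force: [0.2, 0.8, 0.4]
opening: 1.0
grasp_force: 0.0
```

```bash
python3 - <<'E'
from h import *
o=telemetry.get_obs(); print(o['time_s'],o['eef_pos'],o['eef_rot'])
snap('wrist','w1.png'); lm(['spool'],'wrist'); lm(['spool'],'wrist','boxes_of')
snap('scene');lm(['spool'],'scene'); snap('scene');lm(['spool','corner_left','corner_right','case','bay'],'scene')
E
```

```text
2.075 [ 0.4405 -0.3418  0.1418] [0.0004 0.9975 0.07   0.    ]
wrist spool [([0.438, -0.3381, 0.0012], 0.98), ([0.5087, -0.3565, 0.0014], 0.57)]
wrist spool [([0.5121, -0.3532, 0.0525], 0.75), ([0.4441, -0.3385, 0.0581], 0.67)]
scene spool [([0.4396, -0.342, 0.0022], 0.58), ([0.5121, -0.3554, 0.0023], 0.54)]
scene spool [([0.5106, -0.3537, 0.0059], 0.55), ([0.4411, -0.3399, -0.0031], 0.45)]
scene corner_left [([0.5513, 0.1707, 0.0643], 0.9), ([0.6022, -0.2045, 0.0703], 0.19)]
scene corner_right [([0.6034, -0.2034, 0.0691], 0.93)]
scene case [([0.5317, -0.0182, 0.0009], 0.94), ([0.4587, 0.3682, 0.0024], 0.15)]
scene bay [([0.6108, 0.038, 0.0062], 0.56)]
```

View pics/w1.png

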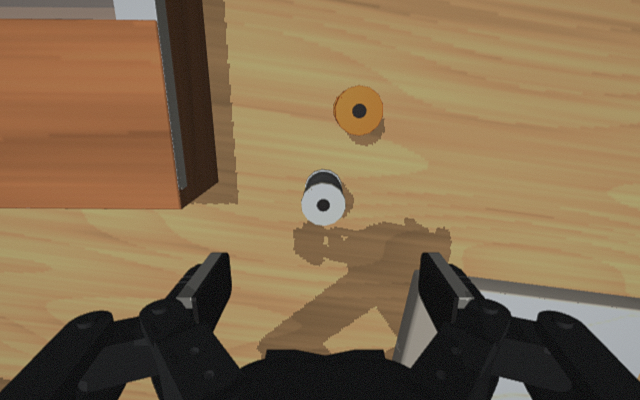

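The wrist view shows the grey spool centred between the fingers at (323,195) and the orange one at (358,110), clear of the fingers. I'll descend and grip.

send_rows(
  series=[
    [[0,0,0],[0,1,-55],-1],
    [[0,0,0],[0,1,-100],-1],
    [[0,0,0],[0,1,-122],-1],
    [[0,0,0],[0,1,-122],-1],
    [[0,0,0],[0,1,-122],0.5],
    [[0,0,0],[0,1,-122],1],
    [[0,0,0],[0,1,-122],1],
    [[0,0,0],[0,1,-122],1],
    [[0,0,0],[0,1,-122],1],
  ],
)

```text
time_s: 3.75
eef_pos: [0.4413, -0.341, 0.0207]
eef_rot: [0.001, 0.998, 0.07, 0.001]
wrist_force: [-1.5, -0.0, 6.5]
opening: 0.381
grasp_force: 59.4
```

send_rows(
  series=[
    [[0,0,0],[0,0,40],1],
    [[0,0,0],[0,0,95],1],
    [[0,0,0],[10,20,140],1],
    [[0,0,0],[35,75,150],1],
    [[0,0,0],[60,130,150],1],
    [[0,0,0],[85,185,150],1],
    [[0,0,0],[107,240,150],1],
    [[0,0,0],[130,290,150],1],
    [[0,0,0],[152,340,150],1],
    [[0,0,0],[169,379,150],1],
  ],
)

```text
time_s: 5.0
eef_pos: [0.61, 0.0411, 0.1695]
eef_rot: [-0.0, 0.998, 0.07, 0.0]
wrist_force: [0.4, -0.7, 0.5]
opening: 0.385
grasp_force: 59.7
```

send_rows(
  series=[
    [[0,0,0],[0,0,-40],1],
    [[0,0,0],[0,0,-40],1],
    [[0,0,0],[0,0,-40],1],
  ],
)

```text
time_s: 5.38
eef_pos: [0.6097, 0.0384, 0.1301]
eef_rot: [0.0, 0.998, 0.07, 0.0]
wrist_force: [1.1, 0.1, -0.2]
opening: 0.381
grasp_force: 59.7
```

```bash
python3 - <<'E'
from h import *
o=telemetry.get_obs(); print(o['time_s'],o['eef_pos'],o['eef_rot'])
snap('wrist','w2.png'); lm(['bay','spool','case','knob_left','corner_left','rail'],'wrist')
snap('scene','s2.png');lm(['spool','case','bay','corner_left','corner_right','knob_left','knob_right'],'scene')
E
```

```text
5.375 [0.6097 0.0384 0.1301] [0.0001 0.9976 0.0696 0.0001]
wrist bay [([0.6051, 0.0387, 0.0106], 0.68)]
wrist spool [([0.6077, 0.0379, 0.1111], 0.63)]
wrist case [([0.6237, -0.0586, 0.0055], 0.32)]
wrist knob_left [([0.5505, 0.1408, 0.0807], 0.58)]
wrist corner_left [([0.5518, 0.1792, 0.0693], 0.65)]
wrist rail []
scene spool [([0.6108, 0.0389, 0.1068], 0.7), ([0.5147, -0.3528, 0.0047], 0.67), ([0.4557, 0.3678, 0.0016], 0.26)]
scene case [([0.5323, -0.0195, -0.003], 0.72)]
scene bay [([0.6097, 0.0403, 0.0066], 0.81), ([0.602, -0.202, 0.0659], 0.43), ([0.6164, -0.0609, 0.0051], 0.31)]
scene corner_left [([0.5528, 0.169, 0.0648], 0.73)]
scene corner_right [([0.6038, -0.2048, 0.0682], 0.87), ([0.4579, 0.3687, -0.0032], 0.7)]
scene knob_left [([0.5444, 0.1425, 0.0869], 0.94)]
scene knob_right [([0.5832, -0.173, 0.084], 0.72)]
```

View pics/w2.png

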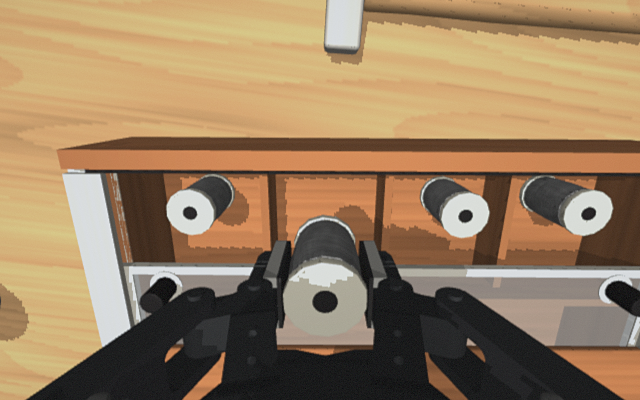

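The spool (326,285) is held centred over the empty compartment, whose dividers are at x≈272 and 380 in the picture. The lid looks square to the rail.

send_rows(
  series=[
    [[0,0,0],[0,0,-40],1],
    [[0,0,0],[0,0,-75],1],
    [[0,0,0],[0,0,-95],1],
    [[0,0,0],[0,0,-102],1],
    [[0,0,0],[0,0,-102],1],
  ],
)

```text
time_s: 6.75
eef_pos: [0.6103, 0.0388, 0.0281]
eef_rot: [0.0, 0.998, 0.07, 0.001]
wrist_force: [0.7, -0.4, -0.9]
opening: 0.381
grasp_force: 59.8
```

send_rows(
  series=[
    [[0,0,0],[0,0,-1.5],1],
    [[0,0,0],[0,0,-1.5],1],
    [[0,0,0],[0,0,-1.5],0.0],
    [[0,0,0],[0,0,-1.5],-0.05],
    [[0,0,0],[0,0,-1.5],-0.05],
    [[0,0,0],[0,0,-1.5],-0.05],
  ],
)

```text
time_s: 7.5
eef_pos: [0.6095, 0.0388, 0.0257]
eef_rot: [-0.0, 0.998, 0.07, -0.0]
wrist_force: [0.1, -0.0, 0.4]
opening: 0.522
grasp_force: 0.0
```

send_rows(
  series=[
    [[0,0,0],[0,0,30],-0.05],
    [[0,0,0],[0,0,80],-0.05],
    [[0,0,0],[-20,20,115],1],
    [[0,0,0],[-56,60,115],1],
    [[0,0,0],[-92,100,115],1],
    [[0,0,0],[-92,100,100],1],
    [[0,0,0],[-92,100,100],1],
  ],
)

```text
time_s: 8.38
eef_pos: [0.5169, 0.1387, 0.1248]
eef_rot: [0.0, 0.998, 0.07, -0.001]
wrist_force: [1.8, -0.6, 0.3]
opening: -0.0
grasp_force: 0.0
```

```bash
python3 - <<'E'
from h import *
o=telemetry.get_obs(); print(o['time_s'],o['eef_pos'],o['opening'])
snap('wrist','w3.png'); lm(['knob_left','spool'],'wrist')
snap('scene','s3.png'); lm(['knob_left'],'scene')
print(telemetry.get_obs()['time_s'])
a=cv2.imread('pics/w3.png');b=cv2.imread('pics/s3.png')[140:260,200:400]
cv2.imwrite('pics/c3.png',np.vstack([cv2.resize(a,(400,250)),cv2.resize(b,(400,240),interpolation=cv2.INTER_CUBIC)]))
E
```

```text
8.375 [0.5169 0.1387 0.1248] -7.622148165704251e-05
wrist knob_left [([0.5477, 0.1416, 0.0809], 0.8), ([0.6069, 0.0409, 0.0089], 0.43)]
wrist spool [([0.6035, 0.0411, 0.0078], 0.65)]
scene knob_left [([0.5437, 0.1439, 0.0872], 0.85)]
8.625
```

View pics/c3.png

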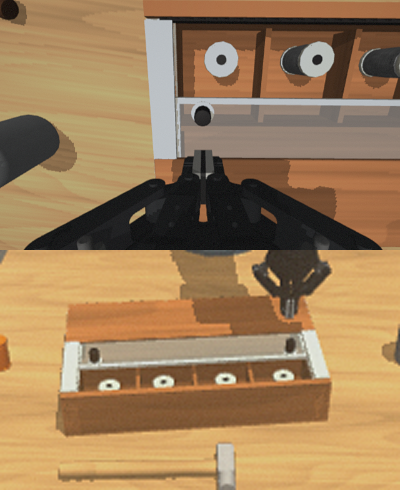

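The spool stands upright in the bay, and the closed fingers are right behind the left knob (at (203,115) in the top half of the picture). I'll go down and find contact.

send_rows(
  series=[
    [[0,0,0],[0,0,-30],1],
    [[0,0,0],[0,0,-46],1],
    [[0,0,0],[0,0,-46],1],
    [[0,0,0],[4,0.6,-46],1],
    [[0,0,0],[7,1,-46],1],
    [[0,0,0],[7,1,-46],1],
  ],
)

```text
time_s: 9.38
eef_pos: [0.5249, 0.1398, 0.0804]
eef_rot: [0.0, 0.998, 0.07, 0.0]
wrist_force: [-1.5, 0.4, 1.6]
opening: -0.002
grasp_force: 0.9
```

send_rows(
  series=[
    [[0,0,0],[2,0.3,0],1],
    [[0,0,0],[4,0.6,0],1],
    [[0,0,0],[4,0.6,0],1],
  ],
)

```text
time_s: 9.75
eef_pos: [0.5278, 0.1403, 0.08]
eef_rot: [0.0, 0.998, 0.07, -0.001]
wrist_force: [-4.6, -1.0, 4.2]
opening: 0.002
grasp_force: 2.7
```

send_rows(
  series=[
    [[0,0,0],[0,0,2],1],
    [[0,0,0],[2,0.3,2],1],
    [[0,0,0],[4,0.6,2],1],
    [[0,0,0],[4,0.6,2],1],
  ],
)

```text
time_s: 10.25
eef_pos: [0.531, 0.1407, 0.0816]
eef_rot: [0.0, 0.998, 0.07, -0.002]
wrist_force: [-9.3, -2.9, 6.0]
opening: 0.005
grasp_force: 4.8
```

send_rows(
  series=[
    [[0,0,0],[-10,-2,1],1],
    [[0,0,0],[-4,-55,2],1],
    [[0,0,0],[2,-110,2],1],
    [[0,0,0],[8,-165,2],1],
    [[0,0,0],[14,-220,2],1],
    [[0,0,0],[20,-275,2],1],
    [[0,0,0],[25,-319,2],1],
    [[0,0,0],[29,-318.5,2],1],
    [[0,0,0],[33,-318,2],1],
    [[0,0,0],[33,-318,2],1],
  ],
)

```text
time_s: 11.5
eef_pos: [0.5659, -0.1755, 0.0838]
eef_rot: [-0.0, 0.997, 0.071, 0.0]
wrist_force: [0.4, -0.3, -0.2]
opening: 0.0
grasp_force: 0.0
```

Not yet touching. I'll creep on.

send_rows(
  series=[
    [[0,0,0],[2,0.3,0],1],
    [[0,0,0],[4,0.6,0],1],
    [[0,0,0],[6,0.8,0],1],
    [[0,0,0],[6,0.8,0],1],
  ],
)

```text
time_s: 12.0
eef_pos: [0.5709, -0.1752, 0.0836]
eef_rot: [-0.001, 0.998, 0.07, -0.001]
wrist_force: [-5.0, 1.8, 3.3]
opening: 0.003
grasp_force: 2.3
```

```bash
python3 - <<'E'
from h import *
o=telemetry.get_obs(); print(o['time_s'],o['eef_pos'],o['wrist_force'])
snap('wrist','w4.png'); lm(['knob_right','corner_right'],'wrist')
snap('scene','s4.png'); lm(['knob_right','corner_right','corner_left','knob_left'],'scene')
a=cv2.imread('pics/w4.png');b=cv2.imread('pics/s4.png')[140:260,200:400]
cv2.imwrite('pics/c4.png',np.vstack([cv2.resize(a,(480,300)),cv2.resize(b,(480,288),interpolation=cv2.INTER_CUBIC)]))
E
```

```text
12.0 [ 0.5709 -0.1752  0.0836] [-4.9717  1.7993  3.341 ]
wrist knob_right [([0.5933, -0.1767, 0.0825], 0.94)]
wrist corner_right [([0.613, -0.2051, 0.0742], 0.71)]
scene knob_right [([0.587, -0.1719, 0.0842], 0.96)]
scene corner_right [([0.6086, -0.2062, 0.0704], 0.83)]
scene corner_left [([0.561, 0.1705, 0.0674], 0.88), ([0.5157, -0.0247, 0.0629], 0.63), ([0.5972, 0.1328, 0.0013], 0.43)]
scene knob_left [([0.5535, 0.1426, 0.0862], 0.65), ([0.561, 0.1682, 0.0657], 0.28)]
```

View pics/c4.png

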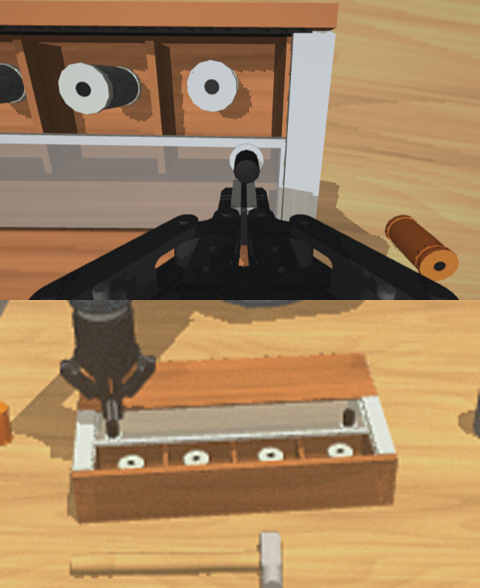

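The fingers sit behind the right knob (245,165), and the left end is slightly ahead, as expected. I'll push the right end on.

send_rows(
  series=[
    [[0,0,0],[2,0.3,0],1],
    [[0,0,0],[4,0.6,0],1],
    [[0,0,0],[6,0.8,0],1],
    [[0,0,0],[8,1.1,0],1],
    [[0,0,0],[8,1.1,0],1],
  ],
)

```text
time_s: 13.02
eef_pos: [0.579, -0.175, 0.0837]
eef_rot: [-0.0, 0.998, 0.07, -0.001]
wrist_force: [-5.6, 1.0, 0.7]
opening: 0.001
grasp_force: 2.6
```

send_rows(
  series=[
    [[0,0,0],[-8,-1,0],1],
    [[0,0,0],[-15,52,0],1],
    [[0,0,0],[-22,104,0],1],
    [[0,0,0],[-30,158,0],1],
    [[0,0,0],[-37,212,0],1],
    [[0,0,0],[-44,265,0],1],
    [[0,0,0],[-51,315,0],1],
    [[0,0,0],[-47,315.5,0],1],
    [[0,0,0],[-44,316,0],1],
    [[0,0,0],[-42,316,0],1],
  ],
)

```text
time_s: 14.28
eef_pos: [0.5374, 0.1401, 0.0837]
eef_rot: [-0.0, 0.998, 0.069, -0.001]
wrist_force: [-4.4, 2.2, 1.4]
opening: 0.001
grasp_force: 2.2
```

send_rows(
  series=[
    [[0,0,0],[2,0.3,0],1],
    [[0,0,0],[4,0.6,0],1],
    [[0,0,0],[4,0.6,0],1],
  ],
)

```text
time_s: 14.65
eef_pos: [0.5414, 0.1406, 0.0836]
eef_rot: [-0.0, 0.998, 0.069, -0.001]
wrist_force: [-3.6, 1.1, 1.4]
opening: 0.0
grasp_force: 2.0
```

send_rows(
  series=[
    [[0,0,0],[-10,-1,0],1],
    [[0,0,0],[-3,-54,0],1],
    [[0,0,0],[4,-107,0],1],
    [[0,0,0],[11,-160,0],1],
    [[0,0,0],[18,-213,0],1],
    [[0,0,0],[26,-266,0],1],
    [[0,0,0],[33,-317,0],1],
    [[0,0,0],[38,-317,0],1],
    [[0,0,0],[42,-316,0],1],
    [[0,0,0],[45,-316,0],1],
  ],
)

```text
time_s: 15.9
eef_pos: [0.586, -0.1734, 0.0836]
eef_rot: [-0.0, 0.998, 0.07, -0.001]
wrist_force: [-3.0, -1.0, 1.8]
opening: 0.003
grasp_force: 1.9
```

send_rows(
  series=[
    [[0,0,0],[2,0.3,0],1],
    [[0,0,0],[4,0.6,0],1],
    [[0,0,0],[4,0.6,0],1],
  ],
)

```text
time_s: 16.27
eef_pos: [0.5907, -0.1729, 0.0836]
eef_rot: [-0.0, 0.998, 0.07, -0.0]
wrist_force: [-2.7, 1.8, 0.5]
opening: -0.0
grasp_force: 1.0
```

send_rows(
  series=[
    [[0,0,0],[-9,-1,0],1],
    [[0,0,0],[-16,52,0],1],
    [[0,0,0],[-23,104,0],1],
    [[0,0,0],[-31,158,0],1],
    [[0,0,0],[-38,212,0],1],
    [[0,0,0],[-46,265,0],1],
    [[0,0,0],[-53,315,0],1],
    [[0,0,0],[-48,315.5,0],1],
    [[0,0,0],[-44,316,0],1],
    [[0,0,0],[-41,316,0],1],
  ],
)

```text
time_s: 17.52
eef_pos: [0.5494, 0.1412, 0.0837]
eef_rot: [-0.0, 0.998, 0.069, -0.001]
wrist_force: [-4.2, 1.5, 1.4]
opening: 0.002
grasp_force: 2.5
```

send_rows(
  series=[
    [[0,0,0],[2,0.3,0],1],
    [[0,0,0],[3,0.4,0],1],
    [[0,0,0],[3,0.4,0],1],
  ],
)

```text
time_s: 17.9
eef_pos: [0.5523, 0.1416, 0.0836]
eef_rot: [-0.0, 0.998, 0.069, -0.001]
wrist_force: [-4.3, 1.7, 2.6]
opening: 0.003
grasp_force: 2.3
```

send_rows(
  series=[
    [[0,0,0],[-10,-1,0],1],
    [[0,0,0],[-3,-54,0],1],
    [[0,0,0],[4,-107,0],1],
    [[0,0,0],[11,-160,0],1],
    [[0,0,0],[18,-213,0],1],
    [[0,0,0],[26,-266,0],1],
    [[0,0,0],[34,-317,0],1],
    [[0,0,0],[39,-317,0],1],
    [[0,0,0],[43,-316,0],1],
    [[0,0,0],[46,-316,0],1],
  ],
)

```text
time_s: 19.15
eef_pos: [0.598, -0.1725, 0.0835]
eef_rot: [-0.0, 0.998, 0.07, -0.001]
wrist_force: [-3.6, -0.5, 0.0]
opening: 0.003
grasp_force: 1.7
```

send_rows(
  series=[
    [[0,0,0],[2,0.3,0],1],
    [[0,0,0],[4,0.6,0],1],
    [[0,0,0],[4,0.6,0],1],
  ],
)

```text
time_s: 19.52
eef_pos: [0.6027, -0.1721, 0.0836]
eef_rot: [-0.0, 0.998, 0.07, 0.0]
wrist_force: [-1.0, 0.2, -0.7]
opening: 0.002
grasp_force: 0.5
```

```bash
python3 - <<'E'
from h import *
snap('scene','s5.png'); lm(['knob_right','corner_right','corner_left','knob_left','rail','case'],'scene')
E
```

```text
scene knob_right [([0.6236, -0.1633, 0.0795], 0.93)]
scene corner_right [([0.641, -0.1971, 0.0664], 0.87)]
scene corner_left [([0.5806, 0.1763, 0.0636], 0.98)]
scene knob_left [([0.5709, 0.1494, 0.0849], 0.95)]
scene rail [([0.5362, -0.0192, 0.0043], 0.78)]
scene case [([0.5317, -0.0183, -0.002], 0.97)]
```

send_rows(
  series=[
    [[0,0,0],[-10,-1,0],1],
    [[0,0,0],[-17,52,0],1],
    [[0,0,0],[-24,104,0],1],
    [[0,0,0],[-32,158,0],1],
    [[0,0,0],[-39,212,0],1],
    [[0,0,0],[-47,265,0],1],
    [[0,0,0],[-54,315,0],1],
    [[0,0,0],[-49,315.5,0],1],
    [[0,0,0],[-45,316,0],1],
    [[0,0,0],[-42,316,0],1],
  ],
)

```text
time_s: 21.12
eef_pos: [0.5603, 0.1421, 0.0836]
eef_rot: [-0.0, 0.998, 0.069, -0.001]
wrist_force: [-3.6, 1.5, 1.7]
opening: -0.002
grasp_force: 2.0
```

send_rows(
  series=[
    [[0,0,0],[2,0.3,0],1],
    [[0,0,0],[4,0.6,0],1],
    [[0,0,0],[4,0.6,0],1],
  ],
)

```text
time_s: 21.5
eef_pos: [0.565, 0.1428, 0.0837]
eef_rot: [0.0, 0.998, 0.069, 0.0]
wrist_force: [-2.2, -2.0, 0.2]
opening: -0.003
grasp_force: 1.2
```

send_rows(
  series=[
    [[0,0,0],[-10,-1,0],1],
    [[0,0,0],[-3,-54,0],1],
    [[0,0,0],[4,-107,0],1],
    [[0,0,0],[11,-160,0],1],
    [[0,0,0],[18,-213,0],1],
    [[0,0,0],[26,-266,0],1],
    [[0,0,0],[34,-317,0],1],
    [[0,0,0],[39,-317,0],1],
    [[0,0,0],[43,-316,0],1],
    [[0,0,0],[46,-316,0],1],
  ],
)

```text
time_s: 22.75
eef_pos: [0.6101, -0.1709, 0.0836]
eef_rot: [-0.0, 0.998, 0.071, -0.001]
wrist_force: [-5.1, -1.4, 2.5]
opening: -0.001
grasp_force: 2.1
```

send_rows(
  series=[
    [[0,0,0],[2,0.3,0],1],
    [[0,0,0],[4,0.6,0],1],
    [[0,0,0],[4,0.6,0],1],
  ],
)

```text
time_s: 23.12
eef_pos: [0.6146, -0.1706, 0.0836]
eef_rot: [-0.0, 0.998, 0.07, -0.0]
wrist_force: [-2.5, 1.3, 1.7]
opening: 0.002
grasp_force: 1.4
```

send_rows(
  series=[
    [[0,0,0],[-10,-1,0],1],
    [[0,0,0],[-17,52,0],1],
    [[0,0,0],[-24,104,0],1],
    [[0,0,0],[-32,158,0],1],
    [[0,0,0],[-39,212,0],1],
    [[0,0,0],[-47,265,0],1],
    [[0,0,0],[-54,315,0],1],
    [[0,0,0],[-49,315.5,0],1],
    [[0,0,0],[-45,316,0],1],
    [[0,0,0],[-42,316,0],1],
  ],
)

```text
time_s: 24.38
eef_pos: [0.5724, 0.1433, 0.0837]
eef_rot: [-0.0, 0.998, 0.069, -0.001]
wrist_force: [-4.8, 1.6, 3.6]
opening: -0.004
grasp_force: 2.4
```

send_rows(
  series=[
    [[0,0,0],[2,0.3,0],1],
    [[0,0,0],[4,0.6,0],1],
    [[0,0,0],[4,0.6,0],1],
  ],
)

```text
time_s: 24.75
eef_pos: [0.5766, 0.1437, 0.0837]
eef_rot: [0.0, 0.998, 0.069, -0.0]
wrist_force: [-5.3, -0.7, 2.6]
opening: -0.001
grasp_force: 2.3
```

send_rows(
  series=[
    [[0,0,0],[-10,-1,0],1],
    [[0,0,0],[-3,-54,0],1],
    [[0,0,0],[4,-107,0],1],
    [[0,0,0],[11,-160,0],1],
    [[0,0,0],[18,-213,0],1],
    [[0,0,0],[26,-266,0],1],
    [[0,0,0],[34,-317,0],1],
    [[0,0,0],[39,-317,0],1],
    [[0,0,0],[43,-316,0],1],
    [[0,0,0],[46,-316,0],1],
  ],
)

```text
time_s: 26.0
eef_pos: [0.6221, -0.1698, 0.0835]
eef_rot: [-0.0, 0.998, 0.071, -0.001]
wrist_force: [-3.2, -1.1, 0.1]
opening: 0.001
grasp_force: 1.7
```

```bash
python3 - <<'E'
from h import *
d=snap('scene','s6.png'); lm(['knob_right','corner_right','corner_left','knob_left'],'scene')
o=telemetry.get_obs(); print(o['eef_pos'],o['wrist_force'])
a=cv2.imread('pics/s6.png')[140:260,200:400]
cv2.imwrite('pics/c6.png',cv2.resize(a,(800,480),interpolation=cv2.INTER_CUBIC))
E
```

```text
scene knob_right [([0.6416, -0.1588, 0.0827], 0.84)]
scene corner_right [([0.6597, -0.1933, 0.0667], 0.8)]
scene corner_left [([0.6039, 0.1787, 0.0651], 0.82)]
scene knob_left [([0.5955, 0.1508, 0.0849], 0.82), ([0.7658, -0.0679, -0.0016], 0.21)]
[ 0.6225 -0.1698  0.0836] [-1.0937  0.5249 -0.9224]
```

View pics/c6.png

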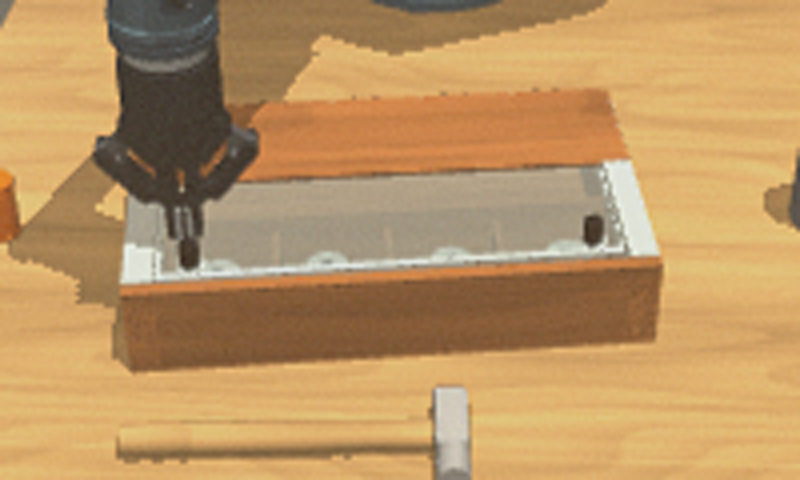

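The lid is nearly shut, with about 12 mm left at the right end and 14 mm at the left.

send_rows(
  series=[
    [[0,0,0],[2,0.3,0],1],
    [[0,0,0],[4,0.6,0],1],
    [[0,0,0],[4,0.6,0],1],
  ],
)

```text
time_s: 26.62
eef_pos: [0.6268, -0.1702, 0.0837]
eef_rot: [-0.0, 0.998, 0.07, 0.0]
wrist_force: [-1.3, 0.1, -0.8]
opening: 0.004
grasp_force: 0.8
```

send_rows(
  series=[
    [[0,0,0],[-10,-1,0],1],
    [[0,0,0],[-17,52,0],1],
    [[0,0,0],[-24,104,0],1],
    [[0,0,0],[-32,158,0],1],
    [[0,0,0],[-39,212,0],1],
    [[0,0,0],[-47,265,0],1],
    [[0,0,0],[-54,315,0],1],
    [[0,0,0],[-49,315.5,0],1],
    [[0,0,0],[-45,316,0],1],
    [[0,0,0],[-42,316,0],1],
  ],
)

```text
time_s: 27.88
eef_pos: [0.5844, 0.1445, 0.0837]
eef_rot: [-0.0, 0.998, 0.069, -0.001]
wrist_force: [-4.8, 0.8, 3.9]
opening: 0.006
grasp_force: 2.4
```

send_rows(
  series=[
    [[0,0,0],[2,0.3,0],1],
    [[0,0,0],[2,0.3,0],1],
  ],
)

```text
time_s: 28.12
eef_pos: [0.5866, 0.1445, 0.0838]
eef_rot: [0.0, 0.998, 0.069, -0.0]
wrist_force: [-4.3, 1.4, 2.8]
opening: -0.001
grasp_force: 2.3
```

send_rows(
  series=[
    [[0,0,0],[-8,-1,0],1],
    [[0,0,0],[-1,-54,0],1],
    [[0,0,0],[6,-107,0],1],
    [[0,0,0],[13,-160,0],1],
    [[0,0,0],[20,-213,0],1],
    [[0,0,0],[28,-266,0],1],
    [[0,0,0],[36,-317,0],1],
    [[0,0,0],[40,-317,0],1],
    [[0,0,0],[44,-316,0],1],
    [[0,0,0],[45,-316,0],1],
  ],
)

```text
time_s: 29.38
eef_pos: [0.6312, -0.1692, 0.0834]
eef_rot: [-0.0, 0.998, 0.07, -0.001]
wrist_force: [-2.6, -1.5, -0.0]
opening: 0.002
grasp_force: 1.1
```

send_rows(
  series=[
    [[0,0,0],[1,0.1,0],1],
    [[0,0,0],[2,0.3,0],1],
    [[0,0,0],[2,0.3,0],1],
  ],
)

```text
time_s: 29.75
eef_pos: [0.633, -0.1687, 0.0834]
eef_rot: [-0.001, 0.998, 0.07, -0.001]
wrist_force: [-4.3, 1.3, 0.3]
opening: -0.002
grasp_force: 1.9
```

send_rows(
  series=[
    [[0,0,0],[-8,-1,0],1],
    [[0,0,0],[-15,52,0],1],
    [[0,0,0],[-22,104,0],1],
    [[0,0,0],[-30,158,0],1],
    [[0,0,0],[-37,212,0],1],
    [[0,0,0],[-45,265,0],1],
    [[0,0,0],[-50,315,0],1],
    [[0,0,0],[-47,315.5,0],1],
    [[0,0,0],[-45,316,0],1],
    [[0,0,0],[-44,316,0],1],
  ],
)

```text
time_s: 31.0
eef_pos: [0.5894, 0.1452, 0.0837]
eef_rot: [-0.0, 0.998, 0.069, -0.0]
wrist_force: [-4.4, 2.3, 2.1]
opening: 0.001
grasp_force: 1.9
```

send_rows(
  series=[
    [[0,0,0],[1,0.1,0],1],
    [[0,0,0],[1,0.1,0],1],
  ],
)

```text
time_s: 31.25
eef_pos: [0.5906, 0.1451, 0.0837]
eef_rot: [0.0, 0.998, 0.069, -0.0]
wrist_force: [-4.6, -0.6, 1.8]
opening: 0.001
grasp_force: 2.2
```

send_rows(
  series=[
    [[0,0,0],[1,0.1,0],1],
    [[0,0,0],[1,0.1,0],1],
  ],
)

```text
time_s: 31.5
eef_pos: [0.5915, 0.1454, 0.0837]
eef_rot: [0.001, 0.998, 0.07, -0.0]
wrist_force: [-4.4, -2.6, 2.4]
opening: -0.001
grasp_force: 2.7
```

send_rows(
  series=[
    [[0,0,0],[1,0.1,0],1],
    [[0,0,0],[1,0.1,0],1],
  ],
)

```text
time_s: 31.75
eef_pos: [0.5916, 0.1454, 0.0836]
eef_rot: [0.001, 0.998, 0.07, -0.001]
wrist_force: [-8.1, -4.3, 5.8]
opening: -0.001
grasp_force: 4.5
```

The left end is at the seal. Now the right end.

send_rows(
  series=[
    [[0,0,0],[-8,-1,0],1],
    [[0,0,0],[-1,-54,0],1],
    [[0,0,0],[6,-107,0],1],
    [[0,0,0],[13,-160,0],1],
    [[0,0,0],[20,-213,0],1],
    [[0,0,0],[28,-266,0],1],
    [[0,0,0],[35,-317,0],1],
    [[0,0,0],[38,-317,0],1],
    [[0,0,0],[40,-316,0],1],
    [[0,0,0],[41,-316,0],1],
  ],
)

```text
time_s: 33.0
eef_pos: [0.6332, -0.1684, 0.0836]
eef_rot: [0.0, 0.997, 0.071, -0.001]
wrist_force: [-3.7, -1.6, 1.1]
opening: -0.0
grasp_force: 1.7
```

send_rows(
  series=[
    [[0,0,0],[1,0.1,0],1],
    [[0,0,0],[1,0.1,0],1],
  ],
)

```text
time_s: 33.25
eef_pos: [0.6334, -0.1684, 0.0835]
eef_rot: [-0.0, 0.997, 0.071, -0.001]
wrist_force: [-6.2, -1.4, 2.4]
opening: -0.002
grasp_force: 3.0
```

send_rows(
  series=[
    [[0,0,0],[1,0.1,0],1],
    [[0,0,0],[1,0.1,0],1],
  ],
)

```text
time_s: 33.5
eef_pos: [0.6335, -0.1684, 0.0835]
eef_rot: [-0.0, 0.997, 0.071, -0.003]
wrist_force: [-8.7, -1.0, 3.5]
opening: -0.004
grasp_force: 4.9
```

```bash
python3 - <<'E'
from h import *
d=snap('wrist','w7.png'); lm(['corner_right','knob_right'],'wrist')
d=snap('scene','s7.png'); lm(['corner_right','corner_left'],'scene')
o=telemetry.get_obs(); print(o['time_s'],o['eef_pos'],o['wrist_force'])
a=cv2.imread('pics/w7.png');b=cv2.imread('pics/s7.png')[150:240,215:385]
cv2.imwrite('pics/c7.png',np.vstack([cv2.resize(a[:220],(680,234)),cv2.resize(b,(680,360),interpolation=cv2.INTER_CUBIC)]))
E
```

```text
wrist corner_right [([0.6722, -0.1903, 0.071], 0.58)]
wrist knob_right [([0.6587, -0.167, 0.0817], 0.68)]
scene corner_right [([0.6724, -0.1964, 0.0672], 0.56)]
scene corner_left [([0.6191, 0.1794, 0.0656], 0.65)]
33.8 [ 0.6335 -0.1684  0.0835] [-9.0467 -1.4026  4.1907]
```

View pics/c7.png

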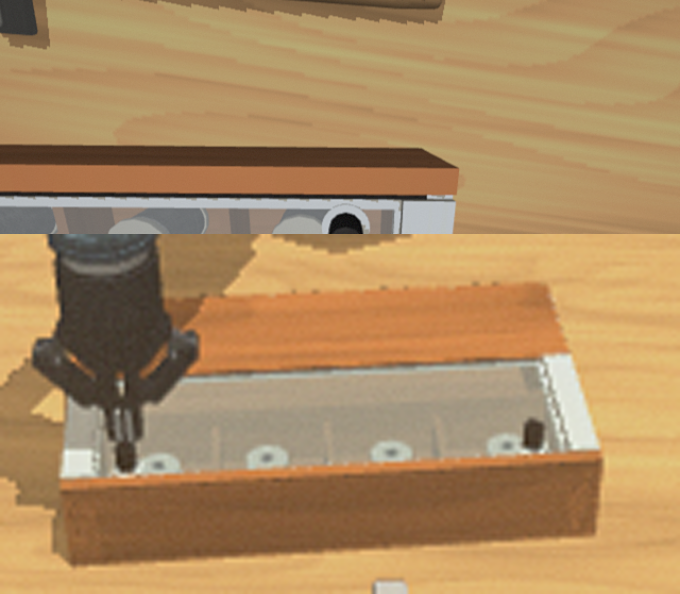

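The lid edge lies along the black seal over its whole visible length (wrist view, row ≈197), and the corner line is at 8.1°, square to the case. Now I'll lean on it gradually.

send_rows(
  series=[
    [[0,0,0],[1,0.1,0],1],
    [[0,0,0],[2,0.3,0],1],
    [[0,0,0],[2,0.3,0],1],
  ],
)

```text
time_s: 34.17
eef_pos: [0.6337, -0.1683, 0.0835]
eef_rot: [-0.001, 0.997, 0.071, -0.005]
wrist_force: [-16.9, -2.5, 10.1]
opening: 0.004
grasp_force: 8.8
```

send_rows(
  series=[
    [[0,0,0],[0.4,0,0],1],
    [[0,0,0],[0.4,0,0],1],
    [[0,0,0],[0.4,0,0],1],
    [[0,0,0],[0.4,0,0],1],
  ],
)

```text
time_s: 34.67
eef_pos: [0.6337, -0.1683, 0.0835]
eef_rot: [-0.001, 0.997, 0.071, -0.005]
wrist_force: [-19.3, -2.9, 10.9]
opening: -0.001
grasp_force: 9.5
```

send_rows(
  series=[
    [[0,0,0],[0,0,0],1],
    [[0,0,0],[0,0,0],1],
    [[0,0,0],[0,0,0],1],
    [[0,0,0],[0,0,0],1],
    [[0,0,0],[0,0,0],1],
    [[0,0,0],[0,0,0],1],
  ],
)

```text
time_s: 35.42
eef_pos: [0.6336, -0.1683, 0.0834]
eef_rot: [-0.001, 0.997, 0.071, -0.005]
wrist_force: [-19.4, -2.5, 10.9]
opening: -0.007
grasp_force: 9.5
```

Held at about 19 N for over a second. I'll back off and check that the left end stayed shut, leaning there lightly too.

send_rows(
  series=[
    [[0,0,0],[-7,-1,0],1],
    [[0,0,0],[-14,-2,0],1],
    [[0,0,0],[-21,52,0],1],
    [[0,0,0],[-29,108,0],1],
    [[0,0,0],[-37,165,0],1],
    [[0,0,0],[-45,220,0],1],
    [[0,0,0],[-51,270,0],1],
    [[0,0,0],[-55,312,0],1],
    [[0,0,0],[-52,313,0],1],
    [[0,0,0],[-50,313,0],1],
  ],
)

```text
time_s: 36.67
eef_pos: [0.5882, 0.1441, 0.0839]
eef_rot: [0.0, 0.998, 0.07, 0.0]
wrist_force: [-0.1, 0.3, -0.6]
opening: -0.005
grasp_force: 0.0
```

send_rows(
  series=[
    [[0,0,0],[1,0.1,0],1],
    [[0,0,0],[2,0.3,0],1],
    [[0,0,0],[2,0.3,0],1],
  ],
)

```text
time_s: 37.05
eef_pos: [0.5901, 0.1434, 0.0837]
eef_rot: [-0.0, 0.998, 0.069, -0.0]
wrist_force: [-0.3, -0.4, -0.1]
opening: 0.0
grasp_force: 0.0
```

send_rows(
  series=[
    [[0,0,0],[1,0.1,0],1],
    [[0,0,0],[2,0.3,0],1],
    [[0,0,0],[3,0.4,0],1],
    [[0,0,0],[3,0.4,0],1],
  ],
)

```text
time_s: 37.55
eef_pos: [0.5916, 0.1442, 0.0836]
eef_rot: [0.0, 0.998, 0.07, -0.002]
wrist_force: [-6.1, -1.7, 4.2]
opening: -0.001
grasp_force: 3.2
```

The left end stops at the same place, so it is still shut. I'll lean here as well.

send_rows(
  series=[
    [[0,0,0],[1,0.1,0],1],
    [[0,0,0],[2,0.3,0],1],
    [[0,0,0],[3,0.4,0],1],
    [[0,0,0],[3.5,0.5,0],1],
    [[0,0,0],[3.5,0.5,0],1],
  ],
)

```text
time_s: 38.17
eef_pos: [0.5919, 0.1443, 0.0834]
eef_rot: [0.001, 0.998, 0.07, -0.005]
wrist_force: [-17.7, -5.0, 14.9]
opening: -0.001
grasp_force: 9.6
```

send_rows(
  series=[
    [[0,0,0],[0.3,0,0],1],
    [[0,0,0],[0.3,0,0],1],
    [[0,0,0],[0.3,0,0],1],
    [[0,0,0],[0.3,0,0],1],
    [[0,0,0],[0.3,0,0],1],
    [[0,0,0],[0.3,0,0],1],
    [[0,0,0],[0.3,0,0],1],
    [[0,0,0],[0.3,0,0],1],
  ],
)

```text
time_s: 39.17
eef_pos: [0.592, 0.1444, 0.0834]
eef_rot: [0.001, 0.998, 0.07, -0.006]
wrist_force: [-20.0, -4.6, 15.0]
opening: 0.001
grasp_force: 10.1
```

send_rows(
  series=[
    [[0,0,0],[-6,-1,0],1],
    [[0,0,0],[-14,-2,0],1],
    [[0,0,0],[-14,-2,0],1],
    [[0,0,0],[-14,-2,50],1],
    [[0,0,0],[-30,-2,100],1],
    [[0,0,0],[-80,-2,150],1],
    [[0,0,0],[-120,-2,180],1],
    [[0,0,0],[-120,-2,180],1],
  ],
)

```text
time_s: 40.17
eef_pos: [0.4769, 0.1437, 0.268]
eef_rot: [-0.0, 0.998, 0.07, 0.004]
wrist_force: [1.1, -0.1, -0.4]
opening: 0.001
grasp_force: 0.0
```

```bash
python3 - <<'E'
from h import *
d=snap('scene','s8.png'); lm(['corner_right','corner_left','knob_left','knob_right','lid'],'scene')
o=telemetry.get_obs(); print(o['time_s'],o['eef_pos'],o['wrist_force'])
b=cv2.imread('pics/s8.png')[130:270,180:480]
cv2.imwrite('pics/c8.png',cv2.resize(b,(800,373),interpolation=cv2.INTER_CUBIC))
E
```

```text
scene corner_right [([0.6709, -0.1952, 0.0662], 0.67)]
scene corner_left [([0.6191, 0.1776, 0.066], 0.96)]
scene knob_left [([0.61, 0.1527, 0.0865], 0.76)]
scene knob_right [([0.6519, -0.1653, 0.082], 0.87)]
scene lid [([0.5758, -0.015, 0.0613], 0.71)]
40.475 [0.4769 0.1429 0.2622] [ 0.0634 -0.073   0.349 ]
```

View pics/c8.png

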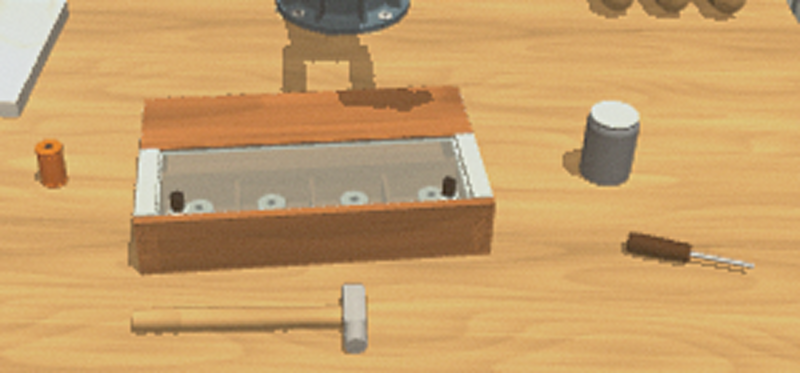

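The lid is shut, with both knobs at the rail ((177,201) and (449,187) in the crop). All four spools are in their compartments, and everything else is in place.

```bash
python3 -c "
from h import *
print(ctrl.hand_in())"
```

```text
the job is handed in; nothing more can be done
None
```

The spool stands upright in the empty compartment, the lid is shut and was leaned on the seal at about 19–20 N for a second at each knob, the arm is clear of everything, and the job was handed in at about 40 s.

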